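# Squeeze-test curing soap bars and sort the hard from the soft

### The job

Check how far the three layered soap bars on the wooden board have cured: pinch each one gently across its thickness between the fingers, keeping the squeeze under 20 N so that it is not marked. Stand the bars that have gone hard in the grey crate with the finished ones, and stand those that still give under the fingers on the wire rack to cure on; all stand upright on their long narrow side as they do now, and nothing else is pushed about.

Things in the scene. Friction and masses are not known exactly. Their poses are not given: they have to be found in the camera images.
- bar1_mid (a point): hand-cut bar of layered soap (caramel, cream, dark brown) standing on its long narrow side on the wooden board: 80 mm long (its x axis), 56 mm tall (z), 28 to 32 mm thick (y; differs from bar to bar), 0.09 to 0.14 kg. This point is its centre, 28 mm above its underside. Cured or not, it looks the same; any number of the three bars may be soft, also none or all.
- bar2_mid (a point): another such bar, of its own thickness and firmness. A cured bar is hard: it gets less than 0.5 mm thinner in all when the squeeze rises from 4 to 10 N. A bar not yet cured gives: each large face yields 0.25 mm per newton, so that the bar gets about 3 mm thinner between 4 and 10 N, and it springs back when let go.
- bar3_mid (a point): another such bar, as bar1_mid and bar2_mid, of its own thickness and firmness.
- board: the wooden curing board on the table, 150 (x) by 300 (y) by 18 mm thick, fixed; origin at the centre of its underside. The three bars stand on it side by side.
- crate: grey plastic stacking crate, open on top, 300 (x) by 200 (y) by 80 mm tall outside, walls and floor 4 mm, fixed; origin at the centre of its underside. Two finished slate-grey bars (90 by 36 by 60 mm) stand in it along its +y wall, within y = 50 to 92 mm; the rest of its floor is free.
- rack: low wire rack of chromed wire, 300 (x) by 200 (y) mm, its top 30 mm above the table, without a rim, fixed; origin at the centre of its footprint at table height. Two small olive bars (60 by 34 by 36 mm) stand on it along its -y edge, within y = -96 to -56 mm; the rest is free. Crate and rack stand on either side of the board; which is on which side varies.
Not all that is in view belongs to the job. What is shaped like the part that bears bar3_mid but purple is not meant.

How it is judged:
By the outcome, as a careful person would: the job done as asked, in the order asked, and still so for the second after the job is handed in, with the robot touching nothing.
It also fails if it takes over 69 s, if anything falls off the work surface, if the arm or the gripper's body presses on something with over 40 N, if the wrist force passes 120 N, or if a joint passes its speed limit or range.

### The arm

A 6-joint arm with a two-finger parallel gripper is mounted at the origin on the work surface. World frame = base frame: x ahead of the robot, y to its left, z up, the work surface at z = 0. Lengths are in m, angles in rad, forces in N, time in s.
With the tool pointing down it reaches from about 0.35 to 0.85 m from the base axis. Payload 8.1 kg.
Tool frame: the origin (TCP) lies midway between the tips of the shut fingers; the grasp point (between the pads) lies 19 mm behind it (robot.grip_depth is the z of the grasp point in the tool frame, in m); z points along the fingers, y is the line along which they close (so a half turn about z gives the same grasp; the last joint's range is limited). The gripper opens to 85 mm and grips with 20 to 120 N. Pads are 22 mm wide; open, the fingers measure 114 mm over their backs; the gripper's body (76 mm by 85 mm) begins 54 mm behind the grasp point. The pads swing forward as they close: fully open they stand 13 mm farther back than shut.
Start: joints at [-1.223, 0.13, 1.488, -0, 1.523, -0.085], TCP at [0.252, -0.545, 0.231] pointing down, gripper open.
Joint ranges: [-2.96, 2.96], [-0.89, 2.26], [0.02, 2.5], [-1.34, 4.48], [0, 2.73], [-2.66, 2.66]. Speed limits (rad/s): [2.39, 2.39, 2.79, 3.14, 3.14, 3.14].

### API

Orientations are given as a unit quaternion [w, x, y, z].
In Python, from workcell import robot gives the robot as it stands. Calls block until the motion is done:
- robot.move_to(position, orientation): joint-space move of the TCP to a pose.
- robot.move_linear(position, velocity=0.15, ori=None, stop_force=None): straight line of the TCP; ori=None keeps the orientation; velocity is the mean speed in m/s. With stop_force (N) it stops when the force on the tool has changed by that much, and returns True; else False.
- robot.move_j(angles): joint-space move.
- robot.gripper_to(opening): finger opening in m; the grip force is fixed at half the most; returns when the fingers have stopped.
- robot.hold(seconds).
- robot.ik(position, orientation): joint angles nearest the present ones, or None.
- robot.observe(): the state.
- robot.capture(name): name is "scene" or "top" or "wrist"; returns (picture, depth): 480x640x3 uint8, red, green, blue; 480x640 float32, m along the optical axis (not along the pixel's ray), 0 where there is no reading.
- robot.camera_info(name): a dict with "K" (3x3 intrinsics, pixels), "dist" ([k1, k2, p1, p2, k3] as OpenCV has them; the pictures are not rectified), "extrinsics" (4x4, takes a point from camera to world coordinates). Camera axes: x right, y down, z forward; pixel columns grow to the right and rows downward; lengths in m; the calibration is good to about 2 mm. A picture is of the moment at which its call begins: read the wrist's pose just before it. camera_info takes no time and is no camera call; for the wrist camera it gives the pose at the moment of the call.
A pose or a line that the arm cannot do raises robot.MotionError and nothing moves.
- robot.hand_in(): hands the job in; it is judged then, once.
The state is a dict: "time": time; "joint_pos": joint angles; "dq": joint speeds; "joint_torque": joint torques, N m; "tool_pos": TCP position; "orientation": TCP orientation; "force": force on the tool from outside, world axes, zero at the start; "wrist_torque": the same for the moment, N m; "finger_gap": finger opening in m; "grip_force": force on a finger pad.
Only numpy, scipy, OpenCV 4.12 (cv2) and the standard library are available. Lean on these libraries where they do the work, as an engineer would, in place of code of your own. Each camera call takes 0.05 s, during which the arm holds its last target. There are 200 camera calls.

## Working session

There is one attempt and no reset: what is moved stays moved. The work goes in short steps, each a Python script; the robot and the scene stay as the last script left them, time stands still between calls to the robot, and variables do not carry over. Pictures are saved under pics/ and viewed, at most 10 in all, crops included, and the job is handed in when it is done.

```bash
ls; mkdir -p pics; python3 - <<'E'
from workcell import robot
import cv2,numpy as np
for n in("top","scene"):
    im,d=robot.capture(n); cv2.imwrite(f"pics/{n}0.png",im[:,:,::-1]); np.save(f"pics/{n}0.npy",d)
    c=robot.camera_info(n); print(n,np.round(c["K"],1).tolist(),c["dist"],np.round(c["extrinsics"],3).tolist())
o=robot.observe();print(o["time"],o["finger_gap"],o["grip_force"],robot.grip_depth,o["orientation"])
print(np.round(robot.camera_info("wrist")["extrinsics"],3).tolist())
E
```

```text
pics
top [[484.1, 0.0, 327.4], [0.0, 484.1, 231.1], [0.0, 0.0, 1.0]] [-0.0908651  0.         0.         0.         0.       ] [[-0.024, -0.997, 0.077, 0.378], [-0.999, 0.026, 0.019, -0.013], [-0.021, -0.076, -0.997, 1.058], [0.0, 0.0, 0.0, 1.0]]
scene [[515.7, 0.0, 320.4], [0.0, 515.7, 245.5], [0.0, 0.0, 1.0]] [-0.04306926  0.          0.          0.          0.        ] [[-0.287, 0.833, -0.472, 1.001], [0.958, 0.257, -0.128, 0.16], [0.015, -0.489, -0.872, 1.056], [0.0, 0.0, 0.0, 1.0]]
0.1 0.08540743858306717 0.0 -0.0187 [-8.31141262e-04  9.76678325e-01  2.14706183e-01 -1.14178513e-04]
[[0.419, -0.861, -0.289, 0.326], [-0.908, -0.398, -0.132, -0.51], [-0.002, 0.318, -0.948, 0.374], [0.0, 0.0, 0.0, 1.0]]
```

View pics/top0.png

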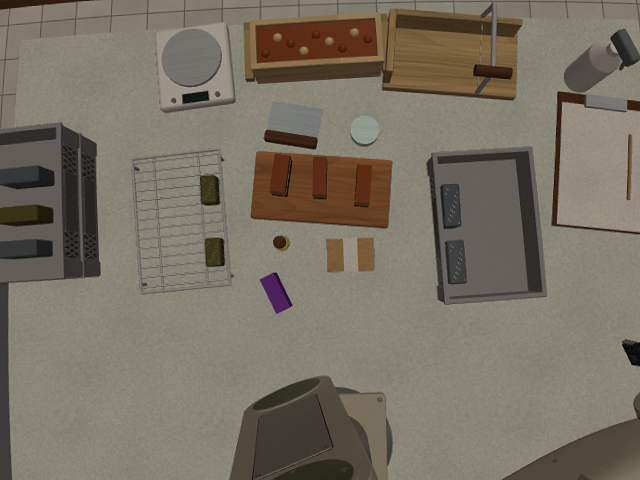

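View pics/scene0.png

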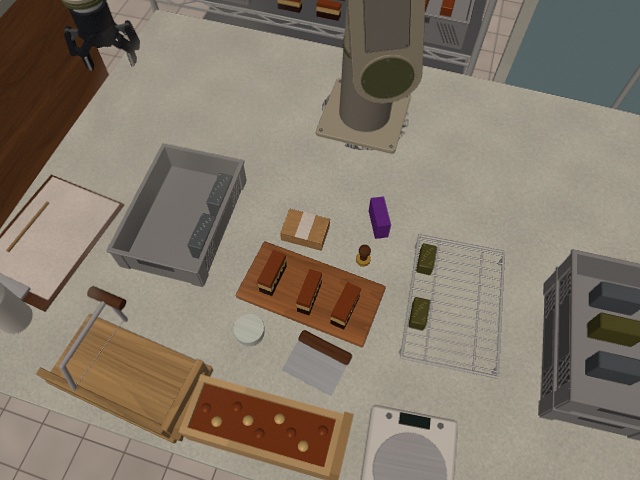

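The crate with the slate bars is at right (430–545, 148–303) and the rack with the olive bars at left (134–232, 150–293). The three bars are on the board at about (282,175), (320,177) and (363,185). The purple bar at (276,292) and the crate at far left are decoys.

```bash
cat > h.py <<'E'
import cv2,numpy as np
def cloud(d,c):
    v,u=np.mgrid[:480,:640]
    p=cv2.undistortPoints(np.stack([u,v],-1).reshape(-1,1,2).astype(float),c["K"],np.array(c["dist"])).reshape(480,640,2)
    P=np.dstack([p[...,0]*d,p[...,1]*d,d]); E=c["extrinsics"]
    return P@E[:3,:3].T+E[:3,3]
def onplane(px,c,z):
    p=cv2.undistortPoints(np.array(px,float).reshape(-1,1,2),c["K"],np.array(c["dist"])).reshape(-1,2)
    r=np.c_[p,np.ones(len(p))]@c["extrinsics"][:3,:3].T; t=c["extrinsics"][:3,3]
    return t+r*((z-t[2])/r[:,2])[:,None]
def rect(P):
    (x,y),(w,h),a=cv2.minAreaRect((P[:,:2]*1000).astype(np.float32))
    if w<h: w,h,a=h,w,a+90
    return np.round([x,y,w,h,(a+90)%180-90],1)
E
python3 - <<'E'
from workcell import robot
from h import *
c=robot.camera_info("top"); d=np.load("pics/top0.npy"); W=cloud(d,c); z=W[...,2]
im=cv2.imread("pics/top0.png")
v,u=np.mgrid[:480,:640]
def win(a,b,e,f): return (u>a)&(u<b)&(v>e)&(v<f)
print("table z",np.median(z[330:360,150:250]),"board",np.median(z[205:220,260:380]))
def comps(m,minn=40):
    n,l,s,_=cv2.connectedComponentsWithStats(m.astype(np.uint8))
    for i in range(1,n):
        if s[i,4]>=minn: 
            P=W[l==i]; print(s[i].tolist(),rect(P),"z",np.round(np.percentile(P[:,2],[5,50,95]),4))
print("bars");comps(win(245,400,145,235)&(z>.066)&(z<.085))
print("tall near board");comps(win(235,425,90,320)&(z>.025))
print("board");comps(win(240,400,140,235)&(z>.012)&(z<.03),500)
print("crate rim");comps(win(420,552,140,310)&(z>.072)&(z<.09),100)
print("slate");comps(win(436,470,175,292)&(z>.055)&(z<.07))
print("rack");comps(win(125,240,140,300)&(z>.02)&(z<.04),100)
print("olive");comps(win(195,240,170,275)&(z>.055)&(z<.08))
print(onplane([(134,158),(220,151),(231,287),(141,292)],c,.03).round(3).tolist())
print(onplane([(431,153),(531,148),(546,296),(443,302)],c,.08).round(3).tolist())
E
```

```text
table z -0.0011259531959892932 board 0.016697965822924377
bars
[269, 154, 21, 40, 614] [576.5 102.3  81.2  32.5  -8.4] z [0.0695 0.0724 0.0755]
[312, 157, 15, 39, 530] [567.9  19.9  81.1  27.9  -2.9] z [0.0694 0.0724 0.0756]
[355, 165, 17, 40, 574] [548.8 -70.4  80.8  30.   -5.2] z [0.0699 0.0726 0.0754]
tall near board
[349, 115, 31, 30, 672] [541.3 -64.4 336.7  64.   -6.5] z [0.0257 0.0286 0.032 ]
[269, 154, 23, 43, 749] [489.9  67.8 268.5  67.7  21.7] z [0.0365 0.0719 0.0753]
[312, 157, 16, 42, 598] [493.   14.2 234.2  36.9   4.5] z [0.0449 0.0722 0.0756]
[354, 164, 18, 43, 630] [481.2 -55.8 220.3  39.2 -12.2] z [0.0501 0.0723 0.0753]
[273, 236, 13, 13, 132] [406.   54.8 146.9  25.3  61.9] z [0.046  0.0523 0.0565]
[327, 237, 48, 35, 1577] [405.6 -41.4  99.4  70.   88.7] z [0.0308 0.034  0.0371]
[260, 272, 32, 42, 674] [358.   64.8 156.9  80.  -62.6] z [0.0386 0.0548 0.058 ]
board
[251, 151, 141, 78, 7326] [550.4  18.2 300.8 150.8  84.4] z [0.0136 0.0166 0.0199]
crate rim
[431, 146, 116, 159, 2673] [ 459.9 -325.2  314.1  214.6    2.4] z [0.0743 0.0786 0.0816]
slate
[441, 184, 20, 44, 770] [ 501.6 -252.4   90.2   37.8    0.8] z [0.0587 0.0625 0.0658]
[446, 240, 21, 44, 776] [ 384.2 -258.2   89.3   37.2    2.2] z [0.0589 0.0626 0.0659]
rack
[131, 148, 101, 147, 3168] [489.4 326.9 303.2 204.7   4.6] z [0.0242 0.0279 0.0314]
olive
[200, 175, 18, 30, 471] [548.7 253.9  60.5  34.6   2.9] z [0.06   0.0642 0.0676]
[205, 238, 17, 29, 438] [417.2 245.   58.4  33.4   0.9] z [0.0602 0.0643 0.0677]
[[0.63, 0.43, 0.03], [0.638, 0.237, 0.03], [0.342, 0.215, 0.03], [0.335, 0.412, 0.03]]
[[0.608, -0.212, 0.08], [0.615, -0.422, 0.08], [0.309, -0.435, 0.08], [0.304, -0.223, 0.08]]
```

```bash
cat >> h.py <<'E'
def q(a): a=np.radians(a)/2; return [0,np.cos(a),np.sin(a),0]
E
python3 - <<'E'
from workcell import robot
from h import *
c=robot.camera_info("scene"); W=cloud(np.load("pics/scene0.npy"),c); z=W[...,2]
im=cv2.imread("pics/scene0.png")
print("table",np.median(z[200:230,60:90]))
def near(x,y,r): return np.hypot(W[...,0]-x,W[...,1]-y)<r
for x,y in((.5765,.1023),(.5679,.0199),(.5488,-.0704)):
    m=near(x,y,.05)&(z>.069)&(z<.082); print(m.sum(),rect(W[m]),np.median(z[m]))
x,y=.549,-.0704
robot.gripper_to(.055)
robot.move_to([x,y,.13],q(-5.2))
o=robot.observe();print(o["time"],o["tool_pos"],o["joint_pos"],o["finger_gap"])
c=robot.camera_info("wrist");im,d=robot.capture("wrist");cv2.imwrite("pics/w1.png",im[:,:,::-1])
W=cloud(d,c);z=W[...,2]; 
for t in((.5765,.1023),(.5679,.0199),(.5488,-.0704)):
    m=near(*t,.05)&(z>.069)&(z<.078)
    if m.sum()>50: print("wrist",m.sum(),rect(W[m]),np.median(z[m]))
E
```

```text
table 0.004737329849713312
584 [579.  104.   83.2  32.8  -8.8] 0.07383534289244742
490 [571.   21.9  81.4  29.1  -2.3] 0.0737730875816941
494 [552.  -68.3  82.5  31.7  -4.7] 0.0736178651871815
2.5583 [ 0.54913456 -0.07116376  0.13024234] [-2.21314206e-01  7.64426820e-02  1.73378144e+00 -2.43981566e-04
  1.33090402e+00  1.44090766e+00] 0.05502185426470296
wrist 6569 [578.1 102.   80.9  34.7  -9.3] 0.07503329739412867
wrist 6585 [569.9  19.9  80.7  29.6  -2.7] 0.07503149957763625
wrist 6561 [550.5 -70.1  80.7  30.2  -5.2] 0.07505326810633026
```

View pics/w1.png

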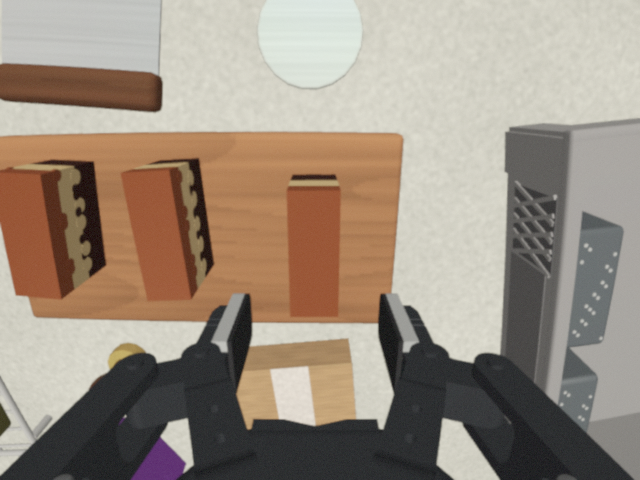

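The wrist view puts bar 3 centred between the fingers (column 314), and all three views agree within 3 mm. I'll lower and pinch in small steps.

```bash
cat >> h.py <<'E'
def pinch(robot,start,fmax=10.8,step=.0003):
    g=start; log=[]; robot.gripper_to(g)
    for _ in range(60):
        o=robot.observe(); f=o["grip_force"]; log.append((round(g*1e3,2),round(o["finger_gap"]*1e3,2),round(f,2),round(o["time"],2)))
        if f>fmax or g<.018: break
        g-=step; robot.gripper_to(g)
    return log
E
python3 - <<'E'
from workcell import robot
from h import *
robot.move_linear([.5505,-.070,.027],ori=q(-5.2),velocity=.12)
robot.gripper_to(.034); 
g=.034
for _ in range(14):
    o=robot.observe(); print(round(g*1e3,2),round(o["finger_gap"]*1e3,2),round(o["grip_force"],2),round(o["time"],2),o["force"].round(1))
    if o["grip_force"]>3: break
    g-=.0005; robot.gripper_to(g)
E
```

```text
34.0 33.9 0.0 3.95 [-0.6 -1.2  0.4]
33.5 33.53 0.0 4.17 [0.1 0.  0.3]
33.0 32.9 0.0 4.38 [ 0.3 -1.   0.1]
32.5 32.64 0.0 4.6 [ 0.6  0.2 -0.8]
32.0 32.08 0.0 4.82 [ 0.8 -0.7  0.3]
31.5 31.6 0.0 5.03 [0.  0.2 0.1]
31.0 31.16 0.12 5.25 [0.3 0.  0.1]
30.5 30.77 0.39 5.47 [ 0.4 -1.7  0.7]
30.0 30.18 0.4 5.68 [-0.9 -0.4  0.5]
29.5 29.85 6.59 5.9 [-0.3 -1.1  0.1]
```

```bash
python3 - <<'E'
from workcell import robot
from h import *
for l in pinch(robot,.0294,10.5,.0002): print(l)
E
```

```text
(29.4, 29.44, 8.74, 6.12)
(29.2, 29.45, 13.04, 6.33)
```

Bar 3 is hard: 6.6 to 13 N with about 0.3 mm of travel. It goes in the crate.

```bash
cat >> h.py <<'E'
BAR={1:(.5781,.1025,-8.8),2:(.570,.0202,-2.7),3:(.5505,-.070,-5.2)}
DEST={"crate":(.461,-.3245,2.4,-.023,.004),"rack":(.4905,.327,4.6,.022,.030)}
def place(robot,dest,xs):
    X,Y,a,yl,zf=DEST[dest]; c,s=np.cos(np.radians(a)),np.sin(np.radians(a))
    x,y=X+c*xs-s*yl,Y+s*xs+c*yl; zt=.027-.018+zf
    p=robot.observe()["tool_pos"]
    robot.move_linear([p[0],p[1],.14],velocity=.2)
    f=robot.observe(); print("lifted",f["grip_force"],f["finger_gap"])
    robot.move_to([x,y,.14],q(a))
    robot.move_linear([x,y,zt+.006],velocity=.2)
    hit=robot.move_linear([x,y,zt-.003],velocity=.03,stop_force=4)
    o=robot.observe(); print("down",hit,o["tool_pos"].round(4),"aim",round(zt,4),o["force"].round(1),o["grip_force"],o["time"])
def leave(robot):
    robot.gripper_to(.05); p=robot.observe()["tool_pos"]
    robot.move_linear([p[0],p[1],.14],velocity=.25)
def goto(robot,b):
    x,y,a=BAR[b]
    robot.move_to([x,y,.12],q(a)); robot.move_linear([x,y,.027],velocity=.15)
E
python3 - <<'E'
from workcell import robot
from h import *
place(robot,"crate",.092)
leave(robot)
goto(robot,2)
log=pinch(robot,.0325,2,.0006)
for l in log: print(l)
E
```

```text
lifted 12.942406386137009 0.02924632035834557
down True [ 0.5554 -0.3447  0.0124] aim 0.013 [ 0.1 -0.7  4. ] 13.585058748722076 9.2
(32.5, 32.22, 0.0, 12.65)
(31.9, 31.7, 0.0, 12.87)
(31.3, 31.43, 0.0, 13.08)
(30.7, 30.86, 0.0, 13.3)
(30.1, 30.24, 0.0, 13.52)
(29.5, 29.59, 0.0, 13.73)
(28.9, 28.97, 0.06, 13.95)
(28.3, 28.46, 0.39, 14.17)
(27.7, 27.67, 0.59, 14.38)
(27.1, 27.31, 1.63, 14.6)
(26.5, 26.67, 2.72, 14.82)
```

```bash
python3 - <<'E'
from workcell import robot
from h import *
for l in pinch(robot,.0261,10.2,.0005): print(l)
E
```

```text
(26.1, 26.36, 3.45, 15.03)
(25.6, 25.79, 4.36, 15.25)
(25.1, 25.15, 5.28, 15.47)
(24.6, 24.66, 6.18, 15.68)
(24.1, 24.21, 7.08, 15.9)
(23.6, 23.99, 7.98, 16.12)
(23.1, 23.51, 8.88, 16.33)
(22.6, 23.07, 9.78, 16.55)
(22.1, 22.12, 10.68, 16.77)
```

Bar 2 is soft: 4.4 to 10.7 N over 3.5 mm. It goes on the rack.

```bash
python3 - <<'E'
from workcell import robot
from h import *
place(robot,"rack",.09)
leave(robot)
goto(robot,1)
log=pinch(robot,.0355,2,.0005)
for l in log[-5:]: print(l)
E
```

```text
lifted 10.564755946397781 0.022247672564131814
down True [0.5798 0.3568 0.0379] aim 0.039 [0.3 0.1 3.2] 10.68497121334076 19.7167
(32.5, 32.51, 0.33, 24.02)
(32.0, 32.11, 0.47, 24.24)
(31.5, 31.5, 0.92, 24.46)
(31.0, 31.38, 1.82, 24.68)
(30.5, 30.4, 2.73, 24.89)
```

```bash
python3 - <<'E'
from workcell import robot
from h import *
log=pinch(robot,.030,10.2,.0005)
for l in log: print(l)
by=[l for l in log if 3.5<l[2]]
soft=by[0][1]-by[-1][1]>1.5 and by[-1][2]>9; print("soft",soft)
if soft:
    place(robot,"rack",-.01); leave(robot)
    robot.move_to([.4,0,.25],q(0))
    for n in("top","scene"):
        im,d=robot.capture(n); cv2.imwrite(f"pics/{n}1.png",im[:,:,::-1])
        W=cloud(d,robot.camera_info(n)); z=W[...,2]
        for D,xs in(("crate",.092),("rack",.09),("rack",-.01)):
            X,Y,a,yl,zf=DEST[D];c,s=np.cos(np.radians(a)),np.sin(np.radians(a))
            x,y=X+c*xs-s*yl,Y+s*xs+c*yl
            m=(np.hypot(W[...,0]-x,W[...,1]-y)<.052)&(abs(z-zf-.056)<.007); print(n,D,round(x*1e3),round(y*1e3),rect(W[m]),np.median(z[m]))
    print(robot.observe()["time"])
E
```

```text
(30.0, 30.02, 3.65, 25.11)
(29.5, 29.58, 4.56, 25.32)
(29.0, 29.17, 5.47, 25.54)
(28.5, 28.42, 6.37, 25.76)
(28.0, 28.3, 7.27, 25.98)
(27.5, 27.95, 8.17, 26.19)
(27.0, 27.15, 9.08, 26.41)
(26.5, 26.84, 9.98, 26.62)
(26.0, 26.39, 10.88, 26.84)
soft True
lifted 10.74775904417038 0.026248307158410346
down True [0.4803 0.3489 0.0381] aim 0.039 [0.8 1.  2. ] 10.858569592237473 29.55
top crate 554 -344 [ 559.8 -344.1   91.6   32.8    2. ] 0.058801845238146744
top rack 578 356 [578.4 357.1  80.1  30.8   5.2] 0.0845519670004492
top rack 479 348 [479.4 348.4  79.3  34.6   4.7] 0.08460365204592513
scene crate 554 -344 [ 556.4 -341.5   82.8   33.5    4.6] 0.059411574958905755
scene rack 578 356 [581.1 357.8  80.6  29.7   4.3] 0.08568159251867158
scene rack 479 348 [481.3 349.6  83.   33.3   4.4] 0.08553468912790596
31.9667
```

View pics/scene1.png

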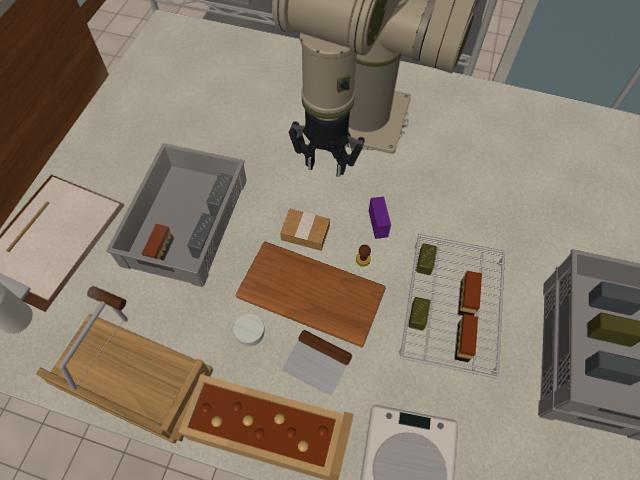

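The picture shows the hard bar upright in the crate at (157,241). The two soft bars stand upright on the rack at (470,292) and (467,337). The board is empty, nothing else has moved and the arm is clear.

```bash
python3 -c "
from workcell import robot
print(robot.hand_in())"
```

```text
the job is handed in; nothing more can be done
None
```

I pinched all three bars, with no grip reading above 14 N: bar 3 was hard and stands in the grey crate, bars 1 and 2 were soft and stand on the wire rack, all upright, and the job was handed in at about 32 s.

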